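# Open the bifold charging cupboard and put the drill battery on charge

### The arm

A 6-joint arm with a two-finger parallel gripper is mounted at the origin on a cart in front of the work surface, level with it; the furniture and walls round the work are solid. World frame = base frame: x ahead of the robot, y to its left, z up, the work surface at z = 0. Lengths are in m, angles in rad, forces in N, time in s.
With the tool pointing down it reaches from about 0.275 to 1 m from the base axis. Payload 8.4 kg.
Tool frame: the origin (TCP) lies between the finger pads; the fingertips stand 8 mm ahead of it and the grasp point (between the pads) lies 11 mm behind it; z points along the fingers, y is the line along which they close (so a half turn about z gives the same grasp; the last joint's range is limited). The gripper opens to 85 mm and grips with 20 to 120 N. Pads are 22 mm wide; open, the fingers measure 114 mm over their backs; the gripper's body (76 mm by 85 mm) begins 54 mm behind the grasp point. The pads swing forward as they close: fully open they stand 13 mm farther back than shut.
Start: joints at [-1.107, 0.353, 1.633, -0, 1.155, -0.002], TCP at [0.281, -0.558, 0.239] pointing down, gripper open.
Joint ranges: [-2.63, 2.63], [-0.92, 2.1], [0.06, 2.66], [-1.3, 4.44], [0, 2.69], [-3.02, 3.02]. Speed limits (rad/s): [2.22, 2.22, 2.79, 3.14, 3.14, 3.14].

### API

Orientations are given as a rotation vector (axis times angle).
In Python, from station import arm gives the robot as it stands. Calls block until the motion is done:
- arm.move_to(position, orientation): joint-space move of the TCP to a pose.
- arm.servo_line(position, attitude=None, velocity=0.15): straight line of the TCP; attitude=None keeps the orientation; velocity is the mean speed in m/s.
- arm.set_joints(angles): joint-space move.
- arm.set_gripper(opening, squeeze=None): finger opening in m; squeeze is the grip in N (None keeps the last); returns when the fingers have stopped.
- arm.sleep(seconds).
- arm.solve_ik(position, orientation): joint angles nearest the present ones, or None.
- arm.read_camera(name): name is "scene" or "top" or "wrist"; returns (picture, depth): 420x560x3 uint8, red, green, blue; 420x560 float32, m along the optical axis (not along the pixel's ray), 0 where there is no reading.
- arm.calibration(name): a dict with "fovy" (degrees; the focal length in pixels is half the picture's height over the tangent of half this angle, whatever the lens; pixels are square), "cx", "cy" (the principal point, pixels), "dist" ([k1, k2, p1, p2, k3] as OpenCV has them; the pictures are not rectified), "cam_to_world" (4x4, takes a point from camera to world coordinates). Camera axes: x right, y up, looking along -z (the intrinsics and any distortion apply to the point x, -y, -z); pixel columns grow to the right and rows downward; lengths in m; the calibration is good to about 2 mm. A picture is of the moment at which its call begins: read the wrist's pose just before it. calibration takes no time and is no camera call; for the wrist camera it gives the pose at the moment of the call.
A pose or a line that the arm cannot do raises arm.MotionError and nothing moves.
- arm.job_done(): hands the job in; it is judged then, once.
Readings, each from a call of its own:
- arm.read_clock(): time.
- arm.read_q(): joint angles.
- arm.read_qvel(): joint speeds.
- arm.read_tau(): joint torques, N m.
- arm.read_position(): TCP position.
- arm.read_ee_rot(): TCP orientation.
- arm.read_ft_force(): force on the tool from outside, world axes, zero at the start.
- arm.read_moment(): the same for the moment, N m.
- arm.read_opening(): finger opening in m.
- arm.read_gripper_force(): force on a finger pad.
Only numpy, scipy, OpenCV 4.12 (cv2) and the standard library are available. Lean on these libraries where they do the work, as an engineer would, in place of code of your own. Each camera call takes 0.05 s, during which the arm holds its last target. There are 200 camera calls.

### The job

Put the drill battery on charge: pull the white bifold door of the plywood cupboard by its handle until it is folded all the way open against its stop, then slide the charger tray out until it stops, and lower the battery gently, upright, into the charger's cradle so that it sits flat in it (either way round). Leave the door folded back and the tray out so that the charger gets air, do not pull the tray out into a door that is not folded back, and leave the other things on the bench and on the cupboard's roof where they are.

Things in the scene. Friction and masses are not known exactly. Their poses are not given: they have to be found in the camera images.
- cupboard: plywood cupboard, fixed to the bench, 330 wide (its y), 246 deep (its x), 285 high to the top of its roof. Origin at bench level; its front looks along its -x. The door hangs in the plane x = -115 mm of this frame; roof and floor board reach forward to x = -131 mm. Behind the door the opening is 300 wide (y -150 to +150) and free from z = 30 to 259 mm
- bifold_door (a joint): angle q of the bifold door's hinge panel: 0 closed, 1.42 rad at its stop, fully folded. The hinge panel turns clockwise (seen from above) about the upright axis door_hinge; meanwhile the lead panel, hinged to its other edge, turns anticlockwise by the same q from closed, its far edge running in the track along x = -115 mm of the cupboard. Moderately stiff; stays where it is left
- door_hinge (a point): axis of the hinge panel, at bench level, at the left jamb seen by the robot: x = -115, y = +150 mm of the cupboard, axes parallel to the cupboard's. Both white panels are 150 wide and 12 thick, z = 33 to 257 mm. At angle q the fold axis lies 150 sin q mm out (-x) and 150 cos q mm to the right (-y) of this axis; the hinge axes lie on the panels' inner faces
- door_handle (a point): top of the grip of the door handle: an upright dark steel bar, 12 mm thick, z = 155 to 249 (end 255), on the lead panel. The point is on the bar's axis at z = 249, 35 off the panel's face (47 in front of the hinge axes), 30 from the fold axis. Axes turn with the lead panel: -x out of its face, -y from fold to lead edge. Grip it from above near its top, fingers on either side along the panel
- charger_tray (a joint): how far the plywood charger tray behind the door has slid out towards the cupboard's front: 0 home, 0.200 m at its stop; slides with light friction and stays where it is left. The tray is 186 wide, centred 45 mm right (-y) of the cupboard's middle; its front board stands at z = 35 to 97 mm, 38 mm behind the hinge plane when home
- tray_handle (a point): middle of the tray's handle: an upright dark steel bar, 10 mm thick, z = 48 to 88, 28 in front of the tray's front board; the point is on its axis at z = 68. Axes parallel to the cupboard's. With the tray home it is 10 behind the hinge plane, 26 behind the roof's front edge: take it with the tool leaning 30 to 40 degrees, pointing down and forward, fingers left and right of it
- cradle (a point): centre of the floor of the charger's cradle on the tray, z = 62 mm; a rectangular pocket 113 mm long along the point's x and 76 mm along its y, walls 8 mm thick rising 10 mm above this floor, except that behind the +x wall a power head rises 20 mm above it. It lies 107 mm behind the tray's handle, so with the tray out it is clear in front of the roof
- drill_battery: black drill battery pack with a yellow mark, standing upright on the bench, 0.4 to 0.8 kg. Origin at the centre of its underside, z up. The lower part is 68 wide (x) by 105 long (y) by 42 high; on it a block 44 wide (x), from y = -31 to +44 mm, up to 60 high. Grasp across the 68 mm or the 44 mm
- masking_tape: roll of grey tape, 106 across, 48 high, on the cupboard's roof; leave alone; origin under its centre
- offcut: pine offcut 64x140x38 with a knot, on the bench in front at the left; leave alone; origin under its centre
- pencil: red carpenter pencil 14x169x8 on the bench in front at the left; leave alone; origin under its centre
- chuck_key: steel drill chuck key 75x70x24 on the bench at the right; leave alone; origin under its centre
- drill_index: closed blue drill bit case 71x170x42 on the cupboard's roof; leave alone; origin under its centre

How it is judged:
On the way, in this order (a step that is already met when the one before it is completed fails the run):
1. the bifold door is folded open to its stop (value of joint bifold_door above 1.32 rad and value of joint charger_tray below 0.03 m), for 0.2 s.
2. the charger tray is slid out to its stop (value of joint charger_tray above 0.188 m and value of joint bifold_door above 1.25 rad), for 0.2 s.
At the end, for the whole second after the job is handed in: the door is folded open (hinge panel beyond 1.25 of 1.42 rad), the tray is out (beyond 180 of 200 mm), and the battery rests upright and still in the cradle: within 8 mm of its centre, its underside within 4 mm of the cradle's floor, its length along the cradle's, either way round (value of joint bifold_door above 1.25 rad and value of joint charger_tray above 0.18 m and x of drill_battery in the frame of cradle between -0.008 and 0.008 m and y of drill_battery in the frame of cradle between -0.008 and 0.008 m and z of drill_battery in the frame of cradle between -0.004 and 0.004 m and angle between the y axis of drill_battery and the x axis of cradle, either way round below 0.15 rad and angle between drill_battery's own z axis and vertical below 0.06 rad and linear speed of drill_battery below 0.02 m/s); the robot touches nothing.
It fails at once if the tray is pulled out into a door that is not folded back (value of joint charger_tray above 0.04 m and value of joint bifold_door below 1.15 rad).
It fails at once if the battery is let fall into the charger instead of being lowered (faster than 0.45 m/s close above or in the cradle) (distance between drill_battery and cradle below 0.045 m and linear speed of drill_battery above 0.45 m/s).
It fails at once if another thing is moved by more than 3 cm (distance of any of masking_tape, drill_index, offcut, pencil, chuck_key from where it was at the start of the episode above 0.03 m).
It also fails if it takes over 67 s, if anything falls off the work surface, if the arm or the gripper's body presses on something with over 40 N, if the wrist force passes 120 N, or if a joint passes its speed limit or range.

## Working session

There is one attempt and no reset: what is moved stays moved. The work goes in short steps, each a Python script; the robot and the scene stay as the last script left them, time stands still between calls to the robot, and variables do not carry over. Pictures are saved under pics/ and viewed, at most 10 in all, crops included, and the job is handed in when it is done.

```bash
ls; mkdir -p pics
cat > h.py <<'E'
import numpy as np, cv2
from station import arm
from scipy.spatial.transform import Rotation as R
def cloud(name):
    c=arm.calibration(name); im,d=arm.read_camera(name)
    f=210/np.tan(np.radians(c["fovy"])/2); K=np.array([[f,0,c["cx"]],[0,f,c["cy"]],[0,0,1]])
    u,v=np.meshgrid(np.arange(560.),np.arange(420.))
    n=cv2.undistortPoints(np.stack([u,v],-1).reshape(-1,1,2),K,np.array(c["dist"],float)).reshape(420,560,2)
    P=np.stack([n[...,0]*d,-n[...,1]*d,-d,np.ones_like(d)],-1)@np.array(c["cam_to_world"]).T
    P=P[...,:3]; P[d==0]=np.nan
    return im,P
def save(n,im): cv2.imwrite("pics/"+n,im[...,::-1])
E
python3 - <<'E'
from h import *
for n in("scene","top"):
    im,P=cloud(n); np.savez(f"/tmp/{n}.npz",im=im,P=P); save(n+"0.png",im); print(n,np.array(arm.calibration(n)["cam_to_world"]).round(2).tolist())
print(arm.read_clock(),arm.read_ee_rot())
E
```

```text
pics
scene [[-0.9, 0.24, -0.38, 0.03], [-0.44, -0.51, 0.74, 1.14], [-0.02, 0.83, 0.56, 1.06], [0.0, 0.0, 0.0, 1.0]]
top [[0.1, 0.79, -0.6, -0.68], [-0.99, 0.09, -0.05, -0.11], [0.01, 0.61, 0.8, 1.85], [0.0, 0.0, 0.0, 1.0]]
0.1 [-3.05564334e+00 -7.24784366e-01  4.04171087e-04]
```

View pics/scene0.png

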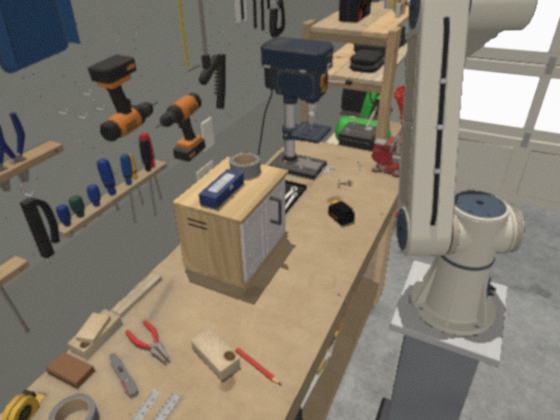

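View pics/top0.png

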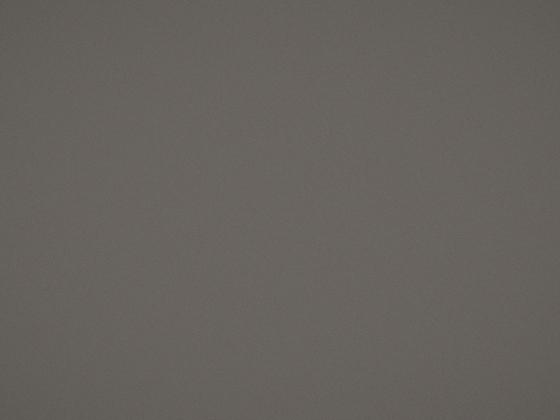

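The scene view shows the cupboard at about (235,220) with its white door on the right, the handle at (277,208), the battery at (341,211), and the chuck key at (345,184). The top view is blank grey, so I won't use it.

Run:
```python
from h import *
D=np.load("/tmp/scene.npz"); P=D["P"]; im=D["im"]
T=np.load("/tmp/top.npz")["P"]; print("top z",np.nanmin(T[...,2]),np.nanmax(T[...,2]))
m=(abs(P[...,2]-.285)<.006); n,l,s,c=cv2.connectedComponentsWithStats(m.astype(np.uint8)); k=1+s[1:,4].argmax(); m=l==k
print(s[k]); q=P[m][:,:2]; r=cv2.minAreaRect((q*1000).astype(np.float32)); print(r,cv2.boxPoints(r), P[m][:,2].mean())
for z in(.02,.05):
  for nm,(u0,u1,v0,v1) in dict(bat=(322,362,190,230),).items():
    S=P[v0:v1,u0:u1]; w=(S[...,2]>z)&(S[...,2]<.09); print(nm,z,w.sum(),cv2.minAreaRect((S[w][:,:2]*1000).astype(np.float32)),S[w][:,2].max())
for u,v in[(277,208),(277,200),(262,225),(345,184),(341,211),(215,350),(258,366),(334,202),(220,186),(243,165)]: print(u,v,P[v,u].round(3))
g=cv2.resize(im[150:300,170:370],None,fx=4,fy=4,interpolation=cv2.INTER_CUBIC); save("crop.png",g)
```

```text
top z 1.7568567402566044 1.7623100267226977
[ 173  157  115   66 2704]
((724.7092895507812, 68.96036529541016), (249.7650604248047, 335.6422119140625), 0.5447155833244324) [[ 598.23694   235.58664 ]
 [ 601.42786  -100.040405]
 [ 851.18164   -97.66591 ]
 [ 847.9907    237.96114 ]] 0.2846233633624656
bat 0.02 400 ((461.40643310546875, -282.1105041503906), (67.5759048461914, 114.12077331542969), 56.71324920654297) 0.06660329389698716
bat 0.05 183 ((463.2008056640625, -288.4997253417969), (57.8621826171875, 98.76538848876953), 54.461280822753906) 0.06660329389698716
277 208 [ 0.611 -0.023  0.169]
277 200 [0.578 0.042 0.251]
262 225 [0.608 0.095 0.176]
345 184 [ 0.529 -0.538  0.003]
341 211 [ 0.451 -0.255  0.057]
215 350 [0.548 0.495 0.039]
258 366 [0.429 0.471 0.01 ]
334 202 [ 0.5   -0.31   0.053]
220 186 [0.72  0.15  0.328]
243 165 [0.72  0.008 0.33 ]
```

View pics/crop.png

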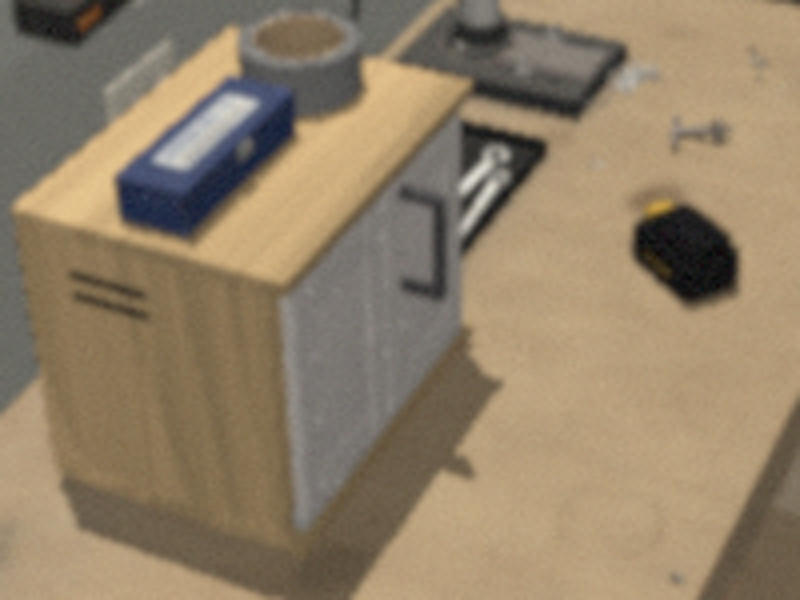

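The crop confirms the handle sits near the fold and the battery stands alone on the right. I'll use the wrist camera for finer measurements, starting with a view over the battery and then the cupboard front.

Run:
```python
from h import *
p=arm.read_position(); r=R.from_rotvec(arm.read_ee_rot()); C=np.array(arm.calibration("wrist")["cam_to_world"])
print("cam in tool",(r.inv().apply(C[:3,3]-p)).round(3),(r.inv().as_matrix()@C[:3,:3]).round(2).tolist(), arm.calibration("wrist")["fovy"])
print(r.as_matrix().round(2).tolist())
def down(yaw,lean=0): # tool y at world angle yaw+90..., z down, lean forward in x
    return (R.from_euler('y',-lean)*R.from_euler('z',yaw)*R.from_euler('x',np.pi))
def chk(n,p,rr):
    q=arm.solve_ik(p,rr.as_rotvec()); print(n,None if q is None else np.round(q,2).tolist())
X,Y=.7327,.069
for q in(0,.7,1.42):
    F=np.array([-.115-.15*np.sin(q),.15-.15*np.cos(q)]);d=np.array([np.sin(q),-np.cos(q)]);n=np.array([-np.cos(q),-np.sin(q)])
    h=F+.03*d+.047*n+[X,Y]
    for k in(0,np.pi): chk(f"door{q} {k:.1f}",[*h,.229],down(q+k))
for x in(.628,.528,.428):
  for l in(0,.35,.6):
   for k in(0,np.pi): chk(f"tray{x},{l},{k:.1f}",[x,.024,.07],down(k,l))
print(down(0,.6).apply([0,0,1]))
for k in(0,np.pi): chk("cradle",[.535,.024,.1],down(k))
```

```text
cam in tool [ 0.078  0.    -0.135] [[0.0, 0.95, 0.31], [1.0, -0.0, -0.0], [-0.0, 0.31, -0.95]] 60.97106851582868
[[0.89, 0.45, -0.0], [0.45, -0.89, 0.0], [0.0, -0.0, -1.0]]
door0 0.0 [0.07, 0.28, 1.76, -0.0, 1.1, 1.64]
door0 3.1 [0.07, 0.28, 1.76, 0.0, 1.1, -1.51]
door0.7 0.0 [0.1, 0.18, 1.89, -0.0, 1.07, 0.97]
door0.7 3.1 [0.1, 0.18, 1.89, 0.0, 1.07, -2.17]
door1.42 0.0 [0.28, 0.19, 1.88, -0.0, 1.07, 0.44]
door1.42 3.1 [0.28, 0.19, 1.88, 0.0, 1.07, -2.71]
tray0.628,0,0.0 [0.04, 0.55, 1.75, -0.0, 0.84, 1.61]
tray0.628,0,3.1 [0.04, 0.55, 1.75, 0.0, 0.84, -1.53]
tray0.628,0.35,0.0 [0.04, 0.45, 2.01, -0.05, 0.33, 1.66]
tray0.628,0.35,3.1 [0.04, 0.45, 2.01, -0.05, 0.33, -1.49]
tray0.628,0.6,0.0 [0.05, 0.45, 2.18, 3.47, 0.09, -1.86]
tray0.628,0.6,3.1 [0.05, 0.45, 2.18, 3.47, 0.09, 1.29]
tray0.528,0,0.0 [0.04, 0.43, 1.97, -0.0, 0.74, 1.61]
tray0.528,0,3.1 [0.04, 0.43, 1.97, 0.0, 0.74, -1.53]
tray0.528,0.35,0.0 [0.05, 0.34, 2.22, -0.08, 0.23, 1.7]
tray0.528,0.35,3.1 [0.05, 0.34, 2.22, -0.08, 0.23, -1.44]
tray0.528,0.6,0.0 [0.07, 0.36, 2.38, 3.33, 0.21, -1.7]
tray0.528,0.6,3.1 [0.07, 0.36, 2.38, 3.33, 0.21, 1.44]
tray0.428,0,0.0 [0.05, 0.32, 2.18, -0.0, 0.65, 1.62]
tray0.428,0,3.1 [0.05, 0.32, 2.18, 0.0, 0.65, -1.52]
tray0.428,0.35,0.0 [0.07, 0.23, 2.41, -0.17, 0.15, 1.8]
tray0.428,0.35,3.1 [0.07, 0.23, 2.41, -0.17, 0.15, -1.34]
tray0.428,0.6,0.0 [0.09, 0.29, 2.58, 3.31, 0.33, -1.65]
tray0.428,0.6,3.1 [0.09, 0.29, 2.58, 3.31, 0.33, 1.49]
[ 5.64642473e-01 -1.22464680e-16 -8.25335615e-01]
cradle [0.04, 0.39, 1.94, -0.0, 0.81, 1.61]
cradle [0.04, 0.39, 1.94, 0.0, 0.81, -1.53]
```

```bash
cat >> h.py <<'E'
def down(yaw,lean=0): return R.from_euler('y',-lean)*R.from_euler('z',yaw)*R.from_euler('x',np.pi)
def rv(yaw,lean=0): return down(yaw,lean).as_rotvec()
E
python3 - <<'E'
from h import *
arm.move_to([.48,.05,.38],rv(np.pi)); print(arm.read_clock())
im,P=cloud("wrist"); np.savez("/tmp/w1.npz",im=im,P=P); save("w1.png",im)
Z=P[...,2]
m=abs(Z-.285)<.004; q=P[m]; print(m.sum(),q.min(0),q.max(0))
# front edge: min x per y-bin
ys=np.arange(-.09,.23,.02); e=[(y,np.percentile(s,1)) for y in ys if len(s:=q[abs(q[:,1]-y)<.008][:,0])>20]; print(np.round(e,4).tolist())
xs=np.arange(.62,.8,.02); e=[(x,s.min().round(4),s.max().round(4)) for x in xs if len(s:=q[abs(q[:,0]-x)<.008][:,1])>20]; print(e)
m=(Z>.2)&(Z<.262)&(P[...,0]<.59)&(P[...,0]>.54)&(abs(P[...,1]-.04)<.05); print("handle",m.sum(),np.nanmedian(P[m],0),P[m].min(0),P[m].max(0))
E
```

```text
2.4333
7335 [ 0.60233099 -0.04934353  0.2810104 ] [0.6643827  0.22871462 0.28765448]
[[-0.05, 0.6046], [-0.03, 0.6048], [-0.01, 0.6047], [0.01, 0.6041], [0.03, 0.604], [0.05, 0.604], [0.07, 0.6036], [0.09, 0.6037], [0.11, 0.6036], [0.13, 0.6035], [0.15, 0.6034], [0.21, 0.6542]]
[(np.float64(0.62), np.float64(-0.0451), np.float64(0.1431)), (np.float64(0.64), np.float64(-0.0349), np.float64(0.1327)), (np.float64(0.66), np.float64(0.205), np.float64(0.2287))]
handle 687 [0.57055086 0.03791725 0.24897026] [0.56673201 0.03164123 0.20017374] [0.58996654 0.0435207  0.25739753]
```

View pics/w1.png

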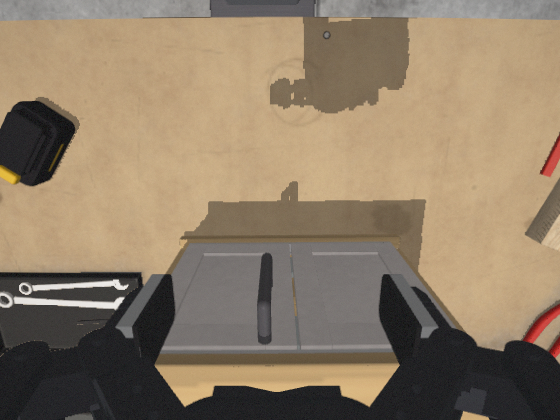

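The picture shows the handle bar at about (265,300) between the open fingers, the cupboard front square on, and the battery at (37,142). The cupboard is at x = 0.734, y = 0.069, yaw 0.007. Next I grip the handle and fold the door.

```bash
cat >> h.py <<'E'
X,Y,W=.734,.069,.007
def wc(x,y):
    c,s=np.cos(W),np.sin(W); return np.array([X+c*x-s*y,Y+s*x+c*y])
def handle(q):
    F=np.array([-.115-.15*np.sin(q),.15-.15*np.cos(q)]);d=np.array([np.sin(q),-np.cos(q)]);n=np.array([-np.cos(q),-np.sin(q)])
    return wc(*(F+.03*d+.047*n))
E
python3 - <<'E'
from h import *
z=.230; h=handle(0)
arm.move_to([*h,.29],rv(np.pi+W)); arm.servo_line([*h,z],velocity=.12)
print(arm.read_ft_force()); arm.set_gripper(0,60); print(arm.read_opening(),arm.read_gripper_force(),arm.read_ft_force().round(1),arm.read_clock())
for q in np.linspace(0,1.40,11)[1:]:
    arm.servo_line([*handle(q),z],rv(np.pi+W+q),velocity=.1)
    f=arm.read_ft_force(); print(round(q,2),f.round(1),arm.read_moment().round(1),(arm.read_position()[:2]-handle(q)).round(4),round(arm.read_opening(),4))
    if np.linalg.norm(f)>70: break
print(arm.read_clock())
E
```

```text
[0.46559982 0.0365863  0.24494484]
0.010684358027301263 58.38723063468933 [-0.6  1.5  3. ] 4.3917
0.14 [-2.7 -0.1  3.7] [0.  0.3 0. ] [-0.0002 -0.0001] 0.0101
0.28 [-1.4 -1.6  4.3] [-0.3  0.3  0. ] [ 0.0001 -0.0002] 0.0105
0.42 [-2.7 -3.4  5.9] [-0.5  0.4  0. ] [ 0.     -0.0004] 0.0103
0.56 [-3.  -3.8  7.4] [-0.5  0.6  0.1] [-0.0001 -0.0003] 0.0103
0.7 [-4.7 -2.8  7.5] [-0.3  0.6  0.2] [-0.0001 -0.0001] 0.0101
0.84 [-3.2 -1.6  7.2] [-0.2  0.5  0.1] [0.0001 0.0002] 0.0102
0.98 [-1.9 -0.4  5.4] [0.  0.1 0.1] [0.0005 0.0003] 0.0103
1.12 [3.  0.5 3.4] [ 0.  -0.4  0.1] [0.0009 0.    ] 0.0102
1.26 [ 5.  -0.4  1. ] [ 0.  -0.8  0.1] [ 0.0013 -0.0001] 0.0102
1.4 [ 6.6 -1.8  0.6] [-0.  -1.   0.1] [ 0.0017 -0.0002] 0.0106
7.5833
```

The door followed the arc cleanly to 1.40 rad. Now I release the handle, lift off, and plan the tray approach.

Run:
```python
from h import *
arm.sleep(.25)
arm.set_gripper(.06); p=arm.read_position(); arm.servo_line([p[0],p[1],.36],velocity=.25)
arm.set_gripper(.085)
im,P=cloud("scene"); save("s2.png",cv2.resize(im[150:300,170:370],None,fx=3,fy=3))
L=.68; a=down(0,L).apply([0,0,1]); print(a,arm.read_clock(),arm.read_q().round(2))
t=np.array([*wc(-.105,-.045),.070])+.011*a; print(t)
for b in(0,.06,.13,.2):
    q=arm.solve_ik(t-b*a,rv(np.pi+W,L)); print(b,(t-b*a).round(3),None if q is None else np.round(q,2))
for p in([.42,0,.36],[.36,-.05,.42],[.40,.0,.30]):
    for l in (.4,L):
        q=arm.solve_ik(p,rv(np.pi+W,l)); print(p,l,None if q is None else np.round(q,2))
q=arm.solve_ik(t-[.2,0,0],rv(np.pi+W,L)); print(q)
```

```text
[ 6.28793024e-01 -1.22464680e-16 -7.77572719e-01] 9.45 [ 0.27  0.08  1.72  0.    1.35 -2.7 ]
[0.63623429 0.02326611 0.0614467 ]
0 [0.636 0.023 0.061] [0.05 0.49 2.21 3.28 0.24 1.47]
0.06 [0.599 0.023 0.108] [0.06 0.35 2.27 3.35 0.17 1.4 ]
0.13 [0.554 0.023 0.163] [0.06 0.17 2.33 3.95 0.05 0.8 ]
0.2 [0.51  0.023 0.217] [ 0.07 -0.03  2.36 -0.35  0.13 -1.18]
[0.42, 0, 0.36] 0.4 [-0.01 -0.32  2.11  0.    0.95 -1.58]
[0.42, 0, 0.36] 0.68 [-0.01 -0.46  2.29  0.01  0.63 -1.59]
[0.36, -0.05, 0.42] 0.4 [-0.22 -0.47  2.07  0.09  1.15 -1.82]
[0.36, -0.05, 0.42] 0.68 [-0.33 -0.63  2.23  0.26  0.91 -2.  ]
[0.4, 0.0, 0.3] 0.4 [-0.01 -0.31  2.24  0.    0.82 -1.58]
[0.4, 0.0, 0.3] 0.68 [-0.01 -0.44  2.41  0.01  0.49 -1.59]
[0.09607772 0.39049239 2.61175203 3.25890493 0.54143385 1.53793906]
```

View pics/s2.png

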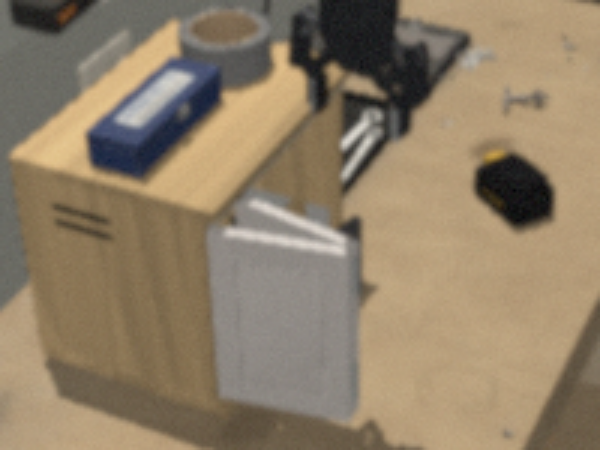

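The crop shows the door folded flat against itself and nothing else disturbed. I'll use a lean of about 0.5 rad, which keeps the wrist on one side of its singularity, and reduce it during the pull.

Run:
```python
from h import *
for L in(.5,.54):
    a=down(0,L).apply([0,0,1]); t=np.array([*wc(-.105,-.045),.070])+.011*a
    for b in(0,.06,.13,.2):
        q=arm.solve_ik(t-b*a,rv(np.pi+W,L)); print(L,b,(t-b*a).round(3),None if q is None else np.round(q,2))
    for dx,l in((.05,.42),(.1,.33),(.15,.26),(.2,.2)):
        a=down(0,l).apply([0,0,1]); q=arm.solve_ik(np.array([*wc(-.105-dx,-.045),.070])+.011*a,rv(np.pi+W,l)); print(dx,np.round(q,2))
```

```text
0.5 0 [0.635 0.023 0.06 ] [ 0.05  0.47  2.1  -0.29  0.08 -1.25]
0.5 0.06 [0.606 0.023 0.113] [ 0.05  0.33  2.14 -0.14  0.17 -1.4 ]
0.5 0.13 [0.572 0.023 0.174] [ 0.05  0.17  2.17 -0.08  0.3  -1.45]
0.5 0.2 [0.539 0.023 0.236] [ 0.06  0.01  2.17 -0.06  0.46 -1.47]
0.05 [ 0.05  0.42  2.15 -0.13  0.15 -1.41]
0.1 [ 0.05  0.37  2.2  -0.07  0.24 -1.47]
0.15 [ 0.05  0.33  2.25 -0.04  0.3  -1.48]
0.2 [ 0.06  0.28  2.31 -0.03  0.35 -1.49]
0.54 0 [0.635 0.023 0.061] None
0.54 0.06 [0.604 0.023 0.112] [ 0.05  0.33  2.17 -0.26  0.1  -1.28]
0.54 0.13 [0.568 0.023 0.172] [ 0.05  0.17  2.2  -0.12  0.23 -1.41]
0.54 0.2 [0.532 0.023 0.232] [ 0.06  0.    2.21 -0.08  0.39 -1.45]
0.05 [ 0.05  0.42  2.15 -0.13  0.15 -1.41]
0.1 [ 0.05  0.37  2.2  -0.07  0.24 -1.47]
0.15 [ 0.05  0.33  2.25 -0.04  0.3  -1.48]
0.2 [ 0.06  0.28  2.31 -0.03  0.35 -1.49]
```

Run:
```python
from h import *
L=.5; a=down(0,L).apply([0,0,1]); g=np.array([*wc(-.105,-.045),.070]); t=g+.011*a
arm.move_to([.46,.0,.34],rv(np.pi+W,.3)); arm.move_to(t-.17*a,rv(np.pi+W,L))
im,P=cloud("wrist"); save("w3.png",im)
m=(abs(P[...,0]-g[0])<.02)&(abs(P[...,1]-g[1])<.03)&(P[...,2]>.055)&(P[...,2]<.085)
q=P[m]; print(g,m.sum(),np.median(q,0),q.min(0),q.max(0),arm.read_clock())
m=(P[...,0]>.65)&(P[...,0]<.70)&(P[...,2]>.04)&(P[...,2]<.09); print(np.nanmedian(P[m],0))
```

```text
[0.62931757 0.02326611 0.07      ] 291 [0.62674808 0.02288961 0.07039751] [0.62496502 0.01832183 0.05503744] [0.63136186 0.02804415 0.08491404] 11.2333
[0.6589712  0.01774618 0.06950561]
```

View pics/w3.png

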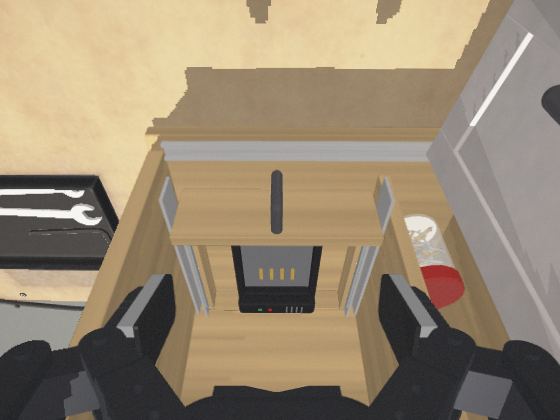

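The view shows the tray handle at (277,200) between the fingers, matching the prediction, and the charger behind it at (277,270). Next I grip the handle and pull.

Run:
```python
from h import *
L=.5; a=down(0,L).apply([0,0,1]); g=np.array([*wc(-.105,-.045),.070]); t=g+.011*a
arm.servo_line(t,velocity=.12); print(arm.read_ft_force().round(1))
arm.set_gripper(0,50); print(arm.read_opening(),arm.read_ft_force().round(1))
for dx,l in((.04,.44),(.08,.36),(.12,.3),(.16,.25),(.19,.2),(.199,.2)):
    a=down(0,l).apply([0,0,1]); arm.servo_line(np.array([*wc(-.105-dx,-.045),.070])+.011*a,rv(np.pi+W,l),velocity=.12)
    print(dx,arm.read_ft_force().round(1),arm.read_moment().round(1),round(arm.read_opening(),4))
print(arm.read_clock())
im,P=cloud("wrist"); save("w4.png",im); np.savez("/tmp/w4.npz",im=im,P=P)
```

```text
[-0.2 -0.7  0.7]
0.008919007045535152 [-2.9  2.4  5.4]
0.04 [-2.7  3.6  3.1] [0.8 0.2 0.2] 0.0085
0.08 [-2.7  5.8  3.9] [1.  0.1 0.3] 0.0086
0.12 [-3.3  6.2  2.5] [0.9 0.1 0.4] 0.0085
0.16 [-2.9  6.5  2.7] [1.  0.2 0.4] 0.0087
0.19 [-2.5  6.9  4.3] [1.  0.2 0.3] 0.0082
0.199 [-2.7  7.7  4.3] [1.  0.1 0.3] 0.0086
16.1083
```

View pics/w4.png

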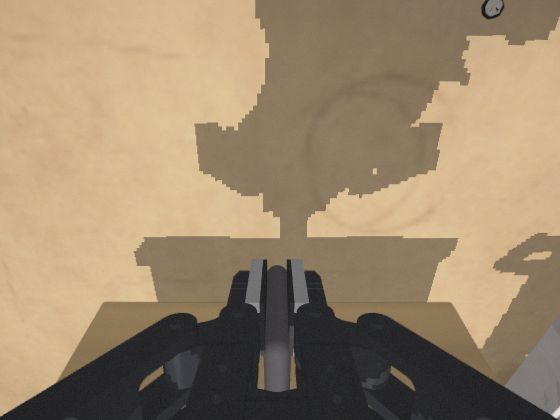

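The picture shows the bar held between the pads at (277,330) with the tray front board out below it. I release the handle, measure the cradle from above, then the battery.

```bash
python3 - <<'E'
from h import *
arm.sleep(.2); arm.set_gripper(.06)
p=arm.read_position(); a=R.from_rotvec(arm.read_ee_rot()).apply([0,0,1])
arm.servo_line(p-.12*a,velocity=.25); arm.set_gripper(.085)
arm.move_to([.48,.0,.31],rv(np.pi+W))
im,P=cloud("wrist"); save("w5.png",im); np.savez("/tmp/w5.npz",im=im,P=P); print(arm.read_clock())
arm.move_to([.46,-.29,.24],rv(np.pi))
im,P=cloud("wrist"); save("w6.png",im); np.savez("/tmp/w6.npz",im=im,P=P); print(arm.read_clock())
for lo,hi in((.03,.047),(.053,.066)):
    m=(P[...,2]>lo)&(P[...,2]<hi)&(abs(P[...,0]-.46)<.12)&(abs(P[...,1]+.285)<.12)
    n,l,s,c=cv2.connectedComponentsWithStats(m.astype(np.uint8)); k=1+s[1:,4].argmax(); q=P[l==k]
    print(lo,len(q),q[:,2].mean(),cv2.minAreaRect((q[:,:2]*1000).astype(np.float32)))
c=np.array([*wc(-.198-.001,-.045)]); print("cradle",c)
E
python3 -c "
import cv2,numpy as np
a=[cv2.resize(cv2.imread(f'pics/w{i}.png'),(400,300)) for i in(5,6)];cv2.imwrite('pics/w56.png',np.hstack(a))"
```

```text
18.625
19.825
0.03 2254 0.04161488464379327 ((463.86456298828125, -289.9963684082031), (68.06432342529297, 103.67337799072266), 55.081172943115234)
0.053 4534 0.059448108696180176 ((459.14532470703125, -286.6014404296875), (54.16891098022461, 75.10676574707031), 55.07952880859375)
cradle [0.53531987 0.02260811]
```

View pics/w56.png

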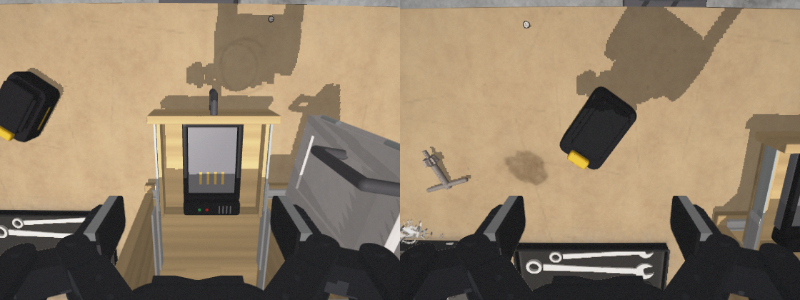

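The left half shows the charger cradle out at about (212,160) with the folded door clear on the right. The right half shows the battery at (598,128). I'll check the cradle centre numerically and then grasp the battery across its 68 mm width.

Run:
```python
from h import *
P=np.load("/tmp/w5.npz")["P"]; c=wc(-.199,-.045)
near=(abs(P[...,0]-c[0])<.09)&(abs(P[...,1]-c[1])<.06)
for lo,hi in((.058,.066),(.069,.075),(.079,.085)):
    m=near&(P[...,2]>lo)&(P[...,2]<hi); n,l,s,_=cv2.connectedComponentsWithStats(m.astype(np.uint8)); k=1+s[1:,4].argmax(); q=P[l==k]
    print(lo,len(q),q[:,2].mean(),q[:,:2].min(0).round(4),q[:,:2].max(0).round(4),cv2.minAreaRect((q[:,:2]*1000).astype(np.float32)))
b=np.array([.4639,-.2900]); yaw=np.radians(145.08)
arm.move_to([*b,.12],rv(yaw)); arm.servo_line([*b,.023],velocity=.12); print(arm.read_ft_force().round(1))
arm.set_gripper(.05,50); print(arm.read_opening(),arm.read_gripper_force(),arm.read_ft_force().round(1))
arm.servo_line([*b,.20],velocity=.15); arm.sleep(.2)
print(arm.read_opening(),arm.read_ft_force().round(1),arm.read_moment().round(2),arm.read_clock())
im,Q=cloud("scene"); save("s7.png",cv2.resize(im[100:300,170:410],None,fx=3,fy=3))
```

```text
0.058 6242 0.06263825107910755 [ 0.4874 -0.0158] [0.6001 0.0608] ((543.8712158203125, 22.26065444946289), (112.34810638427734, 76.2901611328125), 0.44229352474212646)
0.069 2392 0.07226789867619994 [ 0.4809 -0.0241] [0.6101 0.0686] ((545.4173583984375, 22.297819137573242), (128.614990234375, 92.2502212524414), 0.4964228570461273)
0.079 1184 0.08224407626285309 [ 0.6055 -0.0225] [0.6253 0.0685] ((615.35888671875, 22.997203826904297), (19.804553985595703, 90.92823791503906), 0.07974979281425476)
[-0.5 -0.7  1.2]
0.06715860762835936 55.957560539245605 [0.2 0.9 5.3]
0.06717809339108881 [ 0.1  0.1 -7.3] [-0.02 -0.02 -0.01] 23.2667
```

View pics/s7.png

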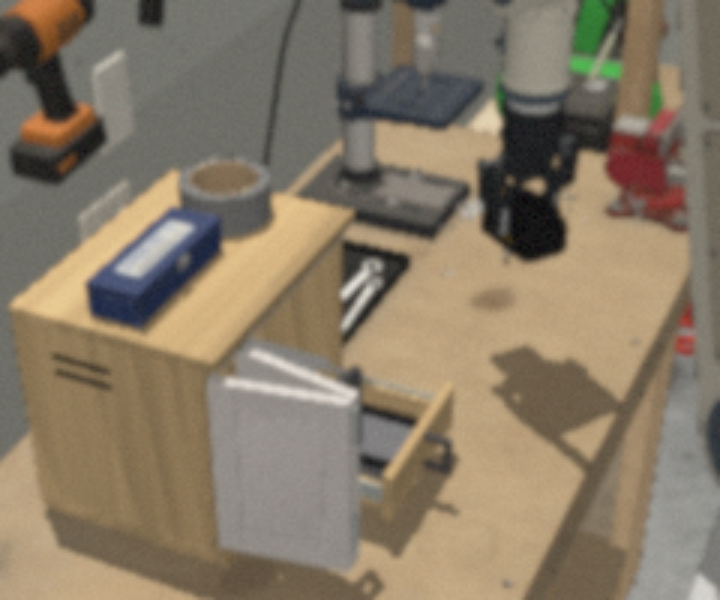

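The battery is held upright (about 0.7 kg) and everything else is in place. The cradle measures about 8 mm less far out than planned, so I'll refine its centre, place the battery, and then pull the tray again to its stop.

Run:
```python
from h import *
P=np.load("/tmp/w5.npz")["P"]
r=(abs(P[...,1]-.022)<.03)&(P[...,0]>.44)&(P[...,0]<.64)
for u in (275,290,310):
    pass
xs=np.arange(.470,.64,.002); q=P[r]
o=[]
for x in xs:
    s=q[abs(q[:,0]-x)<.001][:,2]
    o.append((round(x*1000),int(np.median(s)*1000) if len(s) else -1))
print(o)
m=(abs(P[...,1]-.022)<.012)&(P[...,0]<.46)&(P[...,0]>.40)&(P[...,2]>.07)&(P[...,2]<.095); print("handle",np.median(P[m],0),P[m][:,0].min(),P[m][:,0].max())
```

```text
[(470, 377), (472, 339), (474, 335), (476, 339), (478, 341), (480, 341), (482, 326), (484, 327), (486, 339), (488, 329), (490, 63), (492, 62), (494, 62), (496, 62), (498, 62), (500, 62), (502, 62), (504, 62), (506, 62), (508, 62), (510, 62), (512, 62), (514, 62), (516, 62), (518, 62), (520, 62), (522, 62), (524, 62), (526, 62), (528, 62), (530, 62), (532, 62), (534, 62), (536, 62), (538, 62), (540, 62), (542, 62), (544, 62), (546, 62), (548, 62), (550, 62), (552, 62), (554, 62), (556, 62), (558, 62), (560, 62), (562, 62), (564, 62), (566, 62), (568, 62), (570, 62), (572, 62), (574, 62), (576, 62), (578, 62), (580, 62), (582, 62), (584, 62), (586, 62), (588, 62), (590, 62), (592, 62), (594, 62), (596, 62), (598, 63), (600, 69), (602, 72), (604, 72), (606, 74), (608, 78), (610, 82), (612, 82), (614, 82), (616, 82), (618, 82), (620, 82), (622, 82), (624, 82), (626, 82), (628, 82), (630, 81), (632, -1), (634, 74), (636, 72), (638, 72), (640, 72)]
handle [0.44441194 0.02112455 0.0925639 ] 0.4304153786098187 0.4599035507450386
```

Run:
```python
from h import *
c=[.5438,.0224]; o=rv(np.pi+.008)
arm.move_to([.48,-.12,.24],o); arm.move_to([*c,.16],o); arm.sleep(.2)
f0=arm.read_ft_force(); arm.servo_line([*c,.10],velocity=.1); print(f0.round(1),arm.read_ft_force().round(1))
for z in(.094,.09,.088,.0865,.0855,.0848,.084,.083):
    arm.servo_line([*c,z],velocity=.03); f=arm.read_ft_force(); print(z,f.round(1),arm.read_moment().round(2))
    if f[2]-f0[2]>5 or np.hypot(*(f-f0)[:2])>8: break
print(arm.read_clock(),arm.read_position())
```

```text
[ 0.6  0.4 -6.9] [-0.5 -0.1 -6.8]
0.094 [-0.8 -0.  -6.8] [-0.04  0.02 -0.01]
0.09 [ 0.3  0.4 -7.3] [-0.04 -0.02  0.04]
0.088 [-0.   0.1 -6.3] [ 0.05 -0.06 -0.01]
0.0865 [-1.   0.3 -7. ] [ 0.01  0.   -0.04]
0.0855 [-1.1 -0.6  1.9] [-0.09  0.09 -0.01]
27.1167 [0.54448594 0.02242194 0.08617629]
```

The battery touched down at the expected height. I release it, take the handle again, and pull the tray until the stop shows up in the force reading.

Run:
```python
from h import *
arm.set_gripper(.085); p=arm.read_position(); arm.servo_line([p[0],p[1],.20],velocity=.12)
l=.25; a=down(0,l).apply([0,0,1]); o=rv(np.pi+W,l)
g=np.array([.4355,.0225,.072])+.011*a
arm.move_to(g-.12*a,o); arm.servo_line(g,velocity=.12); print(arm.read_ft_force().round(1))
arm.set_gripper(0,60); f0=arm.read_ft_force(); print(arm.read_opening(),f0.round(1))
for i in range(1,9):
    arm.servo_line(g-[.003*i,0,0],velocity=.05); f=arm.read_ft_force(); print(i*3,(f-f0).round(1))
    if abs(f-f0)[0]>12: break
arm.sleep(.3); print(arm.read_position(),arm.read_clock())
arm.set_gripper(.05); p=arm.read_position(); arm.servo_line(p-.14*a,velocity=.2)
arm.move_to([.46,-.03,.33],rv(np.pi+W))
im,P=cloud("wrist"); save("w8.png",im); np.savez("/tmp/w8.npz",im=im,P=P); print(arm.read_clock())
q=P[(abs(P[...,1]-.022)<.03)&(P[...,0]>.44)&(P[...,0]<.66)]
print([(round(x*1000),int(np.median(s)*1000)) for x in np.arange(.46,.64,.003) if len(s:=q[abs(q[:,0]-x)<.0015][:,2])])
for lo,hi in((.098,.109),(.117,.127)):
    m=(P[...,2]>lo)&(P[...,2]<hi)&(abs(P[...,0]-.54)<.09)&(abs(P[...,1]-.022)<.05); q=P[m]; print(len(q),q[:,2].mean(),q[:,2].std(),cv2.minAreaRect((q[:,:2]*1000).astype(np.float32)))
```

```text
[-0.6 -0.8 -0.2]
0.008464589445978207 [-1.4 -4.6  5.4]
3 [ 0.8 -0.5 -1.1]
6 [ 2.5 -0.9 -4.7]
9 [ 15.2  -3.4 -21.2]
[0.43247312 0.02219979 0.06208648] 32.05
34.1
[(460, 341), (463, 376), (466, 380), (469, 375), (472, 377), (478, 72), (481, 71), (484, 62), (487, 87), (490, 104), (493, 105), (496, 119), (499, 121), (502, 121), (505, 121), (508, 121), (511, 121), (514, 121), (517, 121), (520, 121), (523, 121), (526, 121), (529, 121), (532, 121), (535, 121), (538, 121), (541, 121), (544, 121), (547, 121), (550, 121), (553, 121), (556, 121), (559, 121), (562, 121), (565, 121), (568, 121), (571, 104), (574, 104), (577, 109), (580, 113), (583, 113), (586, 114), (589, 113), (598, 73), (601, 78), (604, 80), (607, 82), (610, 82), (613, 82), (616, 82), (619, 82), (622, 82), (625, 81), (631, 72), (634, 72), (637, 71)]
1708 0.10288248108316235 0.0027458094836015187 ((522.7193603515625, 22.711669921875), (127.37106323242188, 98.69086456298828), 0.4254559278488159)
3051 0.12133517380971354 0.0014820757944418157 ((531.40283203125, 21.59000587463379), (74.73489379882812, 54.075984954833984), 0.19488216936588287)
```

View pics/w8.png

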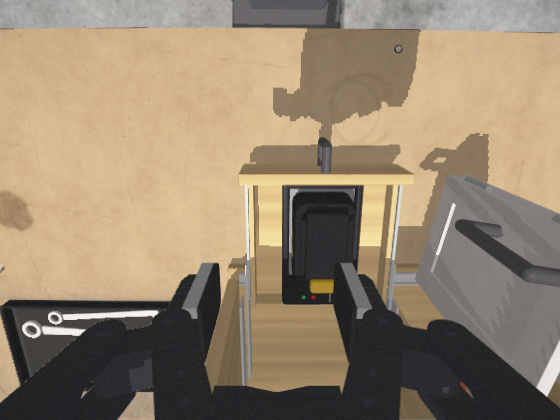

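The picture shows the battery seated flat in the cradle at (327,240), with its block top at z ≈ 0.121, centred to about 1 mm. The tray is at its stop, the door is folded back, and the gripper is clear.

```bash
python3 -c "
from station import arm
print(arm.job_done(), arm.read_clock())"
```

```text
the job is handed in; nothing more can be done
the job is handed in; nothing more can be done
```

The job is handed in: by my measurements the door is folded back, the tray is out to its stop, and the battery sits flat and upright, centred in the charger cradle; the judge returned no verdict.

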